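Sweep the lamp level up along the curved touch strip

TASK

Turn the microscope lamp up to full: on the control pad with the curved touch strip, put the fingertips down lightly on the end of the strip by the small dot and run them along the strip in one unbroken stroke, always lightly pressing it, to its other end by the large dot. Finish there with the fingertips still resting lightly on the strip: the program ends while holding this touch. Do not press hard, do not shove or lift the pad, and leave the other pad's straight strip, the specimens and the rest of the bench alone.

Things in the scene. Friction and masses are not known exactly. Their poses are not given: they have to be found in the camera images.
- lamp_pad: the pad to use: loose white plastic box, 160 (x) x 210 (y) x 35 mm tall, 1.6 kg, on rubber feet, at left or right, turned up to 30 degrees; origin at the centre of its underside, z up. On top a black touch strip curves in a half circle about x = -30 mm, y = 0, bulging to +x, radius 70 mm to its centre line. Small dot (8 mm) by its end at y = +70, large dot (22 mm) by its end at y = -70
- arc_strip (a joint): how far the curved strip is pressed down, m: 0 free, 0.008 at its stop. The strip is 18 mm wide, 10 mm proud of the pad, its top 45 mm above the bench when free. It sinks level wherever it is pressed, on a spring: 0.5 N to start, then 0.6 N per mm (2.3 N at 3 mm, 5.3 N at the stop). It registers a touch from 0.8 mm
- mark0 (a point): the point on the top face and centre line of the curved strip at its low end, by the small dot (the start); goes down with the strip as it is pressed
- mark1 (a point): the point on the top face and centre line of the curved strip a quarter of the way along from the low end; goes down with the strip as it is pressed
- mark2 (a point): the point on the top face and centre line of the curved strip half way along (farthest to the pad's +x); goes down with the strip as it is pressed
- mark3 (a point): the point on the top face and centre line of the curved strip three quarters of the way along; goes down with the strip as it is pressed
- mark4 (a point): the point on the top face and centre line of the curved strip at its full end, by the large dot (the finish); goes down with the strip as it is pressed
- focus_pad: the other pad, to be left alone: same box, with a straight touch strip 150 mm long along y at x = +30 mm and a row of tick marks; origin at the centre of its underside
- straight_strip (a joint): how far the straight strip of the other pad is pressed down, m (0 free, 0.008 stop); to stay free
- specimen_a: a bystander: a round metal specimen in a resin mount, upright cylinder 30 mm diameter, 20 mm tall; origin at the centre of its underside; stands on the lamp pad at the centre of the half circle (46 mm clear to the strip's inner edge), its top 55 mm above the bench, 10 mm higher than the strip
- specimen_b: a bystander: a round metal specimen in a resin mount, upright cylinder 30 mm diameter, 20 mm tall; origin at the centre of its underside; stands on the other pad
- specimen_c: a bystander: a round metal specimen in a resin mount, upright cylinder 30 mm diameter, 20 mm tall; origin at the centre of its underside; stands on the bench in front of the pads
- loupe: a bystander: black eye loupe, 38 mm diameter, 34 mm tall, behind the pads; origin at the centre of its underside
- dish: a bystander: shallow glass dish, 90 mm diameter, 18 mm tall, behind the pads; origin at the centre of its underside
- bottle: a bystander: white bottle with a cap, 60 mm diameter, 150 mm tall, behind the pads; origin at the centre of its underside
- mouse: a bystander: black computer mouse, 62 mm across, 34 mm tall, on a mat at the left; origin at the centre of its underside

How it is judged:
By the outcome, as a careful person would: the job done as asked, in the order asked, and still so for the second after the job is handed in, while the arm keeps its last pose, push and grip.
It also fails if it takes over 43 s, if anything falls off the work surface, if the arm or the gripper's body presses on something with over 40 N, if the wrist force passes 120 N, or if a joint passes its speed limit or range.

ROBOT

A 6-joint arm with a two-finger parallel gripper is mounted at the origin on the work surface. World frame = base frame: x ahead of the robot, y to its left, z up, the work surface at z = 0. Lengths are in m, angles in rad, forces in N, time in s.
With the tool pointing down it reaches from about 0.225 to 0.725 m from the base axis. Payload 3.1 kg.
Tool frame: the origin (TCP) lies on the centre line of the jaws, within the pads' length; the fingertips stand 8 mm ahead of it and the grasp point (between the pads) lies 11 mm behind it; z points along the fingers, y is the line along which they close (so a half turn about z gives the same grasp; the last joint's range is limited). The gripper opens to 85 mm and grips with 20 to 120 N. Pads are 22 mm wide; open, the fingers measure 114 mm over their backs; the gripper's body (76 mm by 85 mm) begins 54 mm behind the grasp point. The pads swing forward as they close: fully open they stand 13 mm farther back than shut.
Start: joints at [-1.28, 0.048, 0.099, 1.622, 0, 1.443], TCP at [0.213, -0.48, 0.239] pointing down, gripper open.
Joint ranges: [-2.91, 2.91], [-0.99, 1.94], [-1.21, 1.42], [-2.12, 2.29], [-1.49, 1.47], [-3.14, 3.14]. Speed limits (rad/s): [2.79, 2.79, 3.14, 3.14, 3.14, 3.14].

INTERFACE

Orientations are given as a rotation vector (axis times angle).
In Python, from plant import * gives the robot as it stands.
- The arm moves only by the tool move_arm, never from a script. Its argument "rows" is a list of rows, each an object with "rot": the turn, a rotation vector about the tool's x, y, z in rad, a list of three; "slide": the shift along the tool's x, y, z in mm, a list of three; "grip": the opening, from 0 (shut) to 1 (fully open). A call has 1 to 10 rows; each row shifts and turns the commanded pose from where the row before left it, along the tool's axes as they then stand; what a row does not reach is not made up. A row lasts 1/8 s, in which the tool goes at most 62.5 mm and 10.7 degrees, less where a joint would pass 70% of its speed; a pose out of reach is approached as far as the arm can. A call with a gripper value outside its range is refused whole. The fingers move at their own pace and stop on an object; the grip force is fixed at half the most. Time passes only in rows, so rows that do not move let the fingers close. It gives the time, the measured TCP pose, the force, the opening and the grip force at its end, in the units of the state.
- state(): the state, without advancing time (a new reading comes with each control period).
- snapshot(name): name is "side" or "top" or "wrist"; returns the picture (480x640x3 uint8, red, green, blue); there is no depth.
- calibration(name): a dict with "intrinsics" (3x3 intrinsics, pixels), "k1" (the pictures are not rectified: a ray, as slopes to the right and down, at radius r is drawn at 1 + k1 r^2 times it, then the intrinsics apply), "rvec" (rotation vector, rad) and "tvec" (3), from world to camera coordinates, as OpenCV has them. Camera axes: x right, y down, z forward; pixel columns grow to the right and rows downward; lengths in m; the calibration is good to about 2 mm. A picture is of the moment at which its call begins: read the wrist's pose just before it. calibration takes no time and is no camera call; for the wrist camera it gives the pose at the moment of the call.
- close_job(): hands the job in; it is judged then, once.
The state is a dict: "clock": time; "joints": joint angles; "dq": joint speeds; "joint_torque": joint torques, N m; "position": TCP position; "tool_rot": TCP orientation; "contact_force": force on the tool from outside, world axes, zero at the start; "wrist_torque": the same for the moment, N m; "grip_width": finger opening in m; "finger_force": force on a finger pad.
Only numpy, scipy, OpenCV 4.12 (cv2) and the standard library are available. Lean on these libraries where they do the work, as an engineer would, in place of code of your own. Each camera call takes 0.05 s, during which the arm holds its last target. There are 200 camera calls.

## Working session

There is one attempt and no reset: what is moved stays moved. The work goes in short steps, Python scripts to look and compute and a tool call to move; the robot and the scene stay as the last step left them, time stands still between calls to the robot, and variables do not carry over. Pictures are saved under pics/ and viewed, at most 10 in all, crops included, and the job is handed in when it is done.

Besides the shell and the picture viewer there is one more tool, called after ">>>" as name(argument=value, ...), one argument or row to a line, values as JSON. move_arm: Moves the arm, as the interface text tells. Its arguments: {"type":"object","properties":{"rows":{"type":"array","items":{"type":"object","properties":{"rot":{"type":"array","items":{"type":"number"}},"slide":{"type":"array","items":{"type":"number"}},"grip":{"type":"number"}}}}},"required":["rows"]}

```bash
mkdir -p pics; ls
python3 - <<'E'
from plant import *
import cv2
s=state();print(s)
for n in("top","side"):
    cv2.imwrite(f"pics/{n}0.png",snapshot(n)[:,:,::-1]);c=calibration(n);print(n,c)
E
```

```text
pics
{'clock': 0.0, 'joints': array([-1.27984035e+00,  4.87548234e-02,  9.75665416e-02,  1.62202490e+00,
       -1.74359144e-05,  1.44300888e+00]), 'dq': array([ 1.19918690e-03, -1.68904931e-04,  1.23320081e-03, -1.33119257e-03,
       -2.29761600e-04,  5.69645356e-05]), 'joint_torque': array([-8.18769458e-04, -3.38786781e+01,  3.20013285e+01,  2.04777665e-02,
       -2.70939754e-04,  5.33740604e-06]), 'position': array([ 0.21328382, -0.47905238,  0.23809936]), 'tool_rot': array([-3.07063075e+00, -6.52465161e-01,  3.36421186e-04]), 'contact_force': array([-0.22323544, -0.25415632, -0.22391551]), 'wrist_torque': array([-0.10860892,  0.05969235, -0.08826825]), 'finger_force': 0.0, 'grip_width': 0.08519496021605737}
top {'intrinsics': array([[592.87772025,   0.        , 329.65673302],
       [  0.        , 592.87772025, 245.80897058],
       [  0.        ,   0.        ,   1.        ]]), 'k1': -0.19136039623836906, 'rvec': array([ 2.1286298 , -2.16709835,  0.17277995]), 'tvec': array([0.12517457, 0.5676277 , 1.23447952])}
side {'intrinsics': array([[439.36382419,   0.        , 313.74304383],
       [  0.        , 439.36382419, 242.5623137 ],
       [  0.        ,   0.        ,   1.        ]]), 'k1': -0.07988958780899774, 'rvec': array([ 2.13112331, -0.31375824,  0.13849336]), 'tvec': array([-0.52422377,  0.21134811,  0.83821177])}
```

View pics/top0.png

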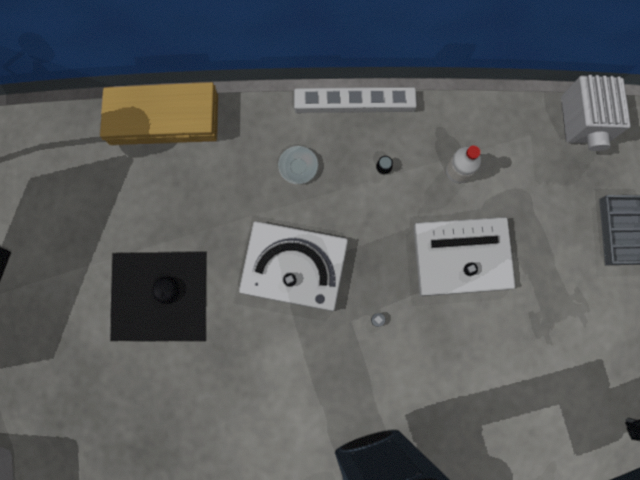

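View pics/side0.png

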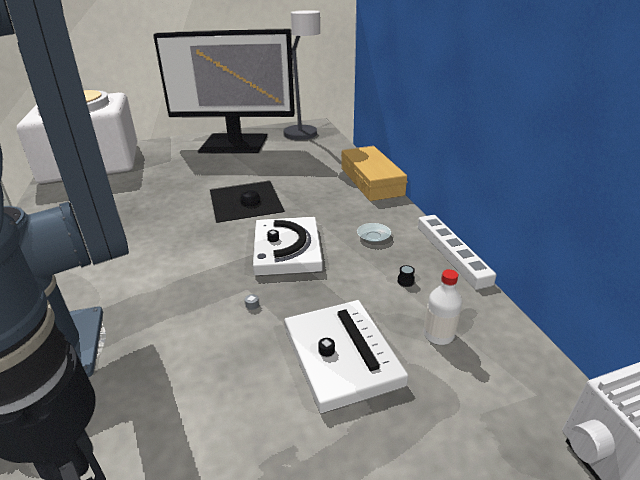

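The top view shows the lamp pad at left, corners about (253,221), (348,238), (335,310), (240,293), small dot (256,284), large dot (320,298), specimen_a (290,280). The side view confirms this layout, with the space above the lamp pad clear.

```bash
cat > h.py <<'E'
from plant import *
import numpy as np, cv2
from scipy.optimize import least_squares
from scipy.spatial.transform import Rotation as R
def proj(P,c):
    k=np.array([c['k1'],0,0,0.]); return cv2.projectPoints(np.array(P,float),c['rvec'],c['tvec'],c['intrinsics'],k)[0][:,0]
def toworld(p,P):
    x,y,a=p; P=np.atleast_2d(P); return np.c_[R.from_euler('z',a).apply(P)+[x,y,0]]
def fit(P,px,c,p0):
    r=least_squares(lambda p:(proj(toworld(p,P),c)-px).ravel(),p0); return r.x,np.sqrt((r.fun**2).mean())
def arc(t,z=.045): # t 0..1
    b=np.pi/2-np.pi*np.asarray(t); return np.c_[-.03+.07*np.cos(b),.07*np.sin(b),np.full_like(b,z)]
E
python3 - <<'E'
from h import *
c=calibration("top")
# top corners: image up is world +x, left is +y ; pad +x is where the arc bulges (up)
P=[[.08,.105,.035],[.08,-.105,.035],[-.08,-.105,.035],[-.08,.105,.035]]
px=np.array([[253,221],[348,238],[335,310],[240,293.]])
p,e=fit(P,px,c,[.45,.1,0]);print(p,e,toworld(p,arc([0,.25,.5,.75,1])))
im=cv2.imread("pics/top0.png")
for q in proj(toworld(p,np.r_[arc(np.linspace(0,1,9)),[[-.03,0,.055]]]),c):cv2.circle(im,tuple(int(round(v)) for v in q),1,(0,0,255),-1)
cv2.imwrite("pics/f.png",cv2.resize(im[200:330,220:370],None,fx=4,fy=4))
print(R.from_rotvec(state()['tool_rot']).as_matrix())
E
```

```text
[ 0.52991067  0.19291084 -0.19225474] 0.40795877748570164 [[0.51383847 0.26735333 0.045     ]
 [0.55850653 0.23777094 0.045     ]
 [0.5691737  0.18526794 0.045     ]
 [0.53959131 0.14059988 0.045     ]
 [0.48708831 0.1299327  0.045     ]]
[[ 9.13574713e-01  4.06670474e-01 -6.07417109e-04]
 [ 4.06670841e-01 -9.13572520e-01  2.01927216e-03]
 [ 2.66258790e-04 -2.09177481e-03 -9.99997777e-01]]
```

View pics/f.png

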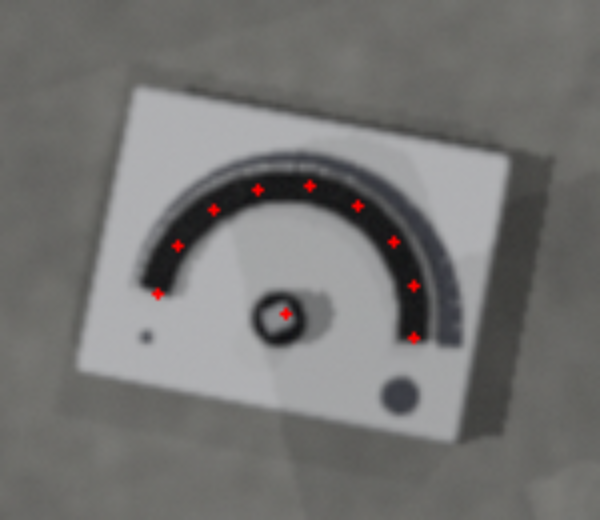

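The overlay fits the strip within about 2 mm. Moving over the pad now, closing the fingers on the way.

>>> move_arm(
  rows=[
    {"slide": [30,-26,0],"rot": [0,0,0],"grip": 0},
    {"slide": [47,-40,0],"rot": [0,0,0],"grip": 0},
    {"slide": [47,-40,0],"rot": [0,0,0],"grip": 0},
    {"slide": [47,-40,0],"rot": [0,0,0],"grip": 0},
    {"slide": [47,-40,0],"rot": [0,0,0],"grip": 0},
    {"slide": [47,-40,0],"rot": [0,0,0],"grip": 0},
    {"slide": [47,-40,0],"rot": [0,0,0],"grip": 0},
    {"slide": [47,-40,0],"rot": [0,0,0],"grip": 0},
    {"slide": [47,-40,0],"rot": [0,0,0],"grip": 0},
    {"slide": [47,-40,0],"rot": [0,0,0],"grip": 0},
  ],
)

```text
clock: 1.35
position: [0.4707, 0.0593, 0.2389]
tool_rot: [3.072, 0.654, -0.0]
contact_force: [1.0, -1.4, 1.2]
grip_width: -0.0004
finger_force: 0.0
```

>>> move_arm(
  rows=[
    {"slide": [45,-39,0],"rot": [0,0,0],"grip": 0},
    {"slide": [30,-26,0],"rot": [0,0,0],"grip": 0},
    {"slide": [0,0,0],"rot": [0,0,-0.16],"grip": 0},
    {"slide": [0,0,0],"rot": [0,0,-0.16],"grip": 0},
    {"slide": [0,0,0],"rot": [0,0,-0.16],"grip": 0},
    {"slide": [0,0,0],"rot": [0,0,-0.16],"grip": 0},
    {"slide": [0,0,0],"rot": [0,0,-0.16],"grip": 0},
    {"slide": [0,0,0],"rot": [0,0,-0.16],"grip": 0},
    {"slide": [0,0,0],"rot": [0,0,0],"grip": 0},
    {"slide": [0,0,0],"rot": [0,0,0],"grip": 0},
  ],
)

```text
clock: 2.6
position: [0.5123, 0.1471, 0.239]
tool_rot: [-2.426, -1.995, 0.001]
contact_force: [0.0, 0.4, -0.2]
grip_width: -0.0
finger_force: 0.0
```

Run:
```python
from h import *
s=state();print(s['clock'],s['joints'],s['position'],s['contact_force'],s['grip_width'])
print(R.from_rotvec(s['tool_rot']).as_matrix())
c=calibration("wrist");im=snapshot("wrist")[:,:,::-1].copy();cv2.imwrite("pics/w0raw.png",im)
p=[.52991,.19291,-.19225]
for q in proj(toworld(p,np.r_[arc(np.linspace(0,1,9)),[[-.03,0,.055],[.08,.105,.035],[.08,-.105,.035],[-.08,-.105,.035],[-.08,.105,.035]]]),c):cv2.circle(im,tuple(int(round(v)) for v in q),2,(0,0,255),-1)
cv2.imwrite("pics/w0.png",im)
```

```text
2.6 [1.53728271e-01 6.95638913e-02 1.21046371e-01 1.62295127e+00
 3.23023383e-05 1.91878897e+00] [0.51229444 0.14708885 0.23896158] [ 0.03413868  0.39509799 -0.18859066] -2.6238604568154553e-05
[[ 1.93044742e-01  9.81189727e-01 -6.69482168e-04]
 [ 9.81189935e-01 -1.93044831e-01 -7.10489851e-05]
 [-1.98952606e-04 -6.43173532e-04 -9.99999773e-01]]
```

View pics/w0.png

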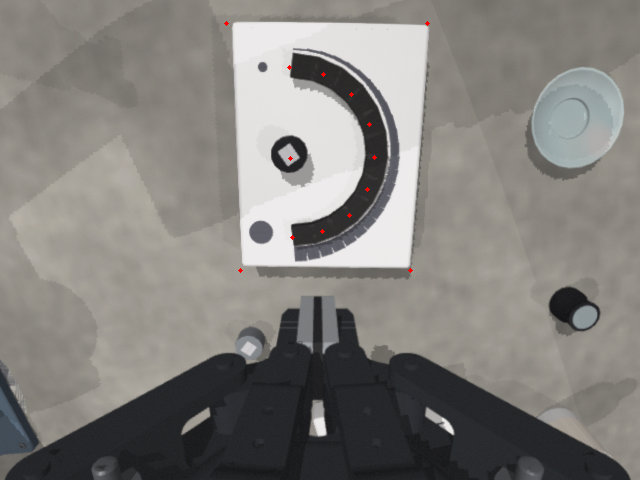

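The wrist picture shows the pad with corners near (233,24), (428,24), (414,267), (243,266), strip ends at (291,65) and (292,236), specimen top (289,154). That is slightly less turned than in my estimate, so I refit.

Run:
```python
from h import *
c=calibration("wrist");im=cv2.imread("pics/w0raw.png")
P=np.array([[-.08,.105,.035],[.08,.105,.035],[.08,-.105,.035],[-.08,-.105,.035],[-.03,.07,.045],[-.03,-.07,.045],[-.03,0,.055]])
px=np.array([[233,24],[428,24],[414,267],[243,266],[291.5,65],[292.5,236.5],[289,154.]])
p,e=fit(P,px,c,[.53,.193,-.192]);print(p.tolist(),e,(proj(toworld(p,P),c)-px).round(1).tolist())
s=state();M=R.from_rotvec(s['tool_rot']).as_matrix()
print(toworld(p,arc([0,.5,1])))
print("to start, tool mm",((toworld(p,arc([0]))[0]-s['position'])@M*1e3).round(1))
for q in proj(toworld(p,np.r_[arc(np.linspace(0,1,9)),P]),c):cv2.circle(im,tuple(int(round(v*1)) for v in q),1,(0,0,255),-1)
cv2.imwrite("pics/w1.png",cv2.resize(im[10:280,210:440],None,fx=2.2,fy=2.2))
```

```text
[0.5320033928133779, 0.19364356909657549, -0.19528205755766728] 2.122176186103071 [[-4.0, -3.0], [2.1, -1.8], [-1.9, 1.7], [-1.0, 2.3], [0.1, 0.4], [1.5, -0.7], [3.0, 2.3]]
[[0.51615663 0.26813437 0.045     ]
 [0.57124311 0.18588184 0.045     ]
 [0.48899058 0.13079536 0.045     ]]
to start, tool mm [119.6 -19.5 194. ]
```

View pics/w1.png

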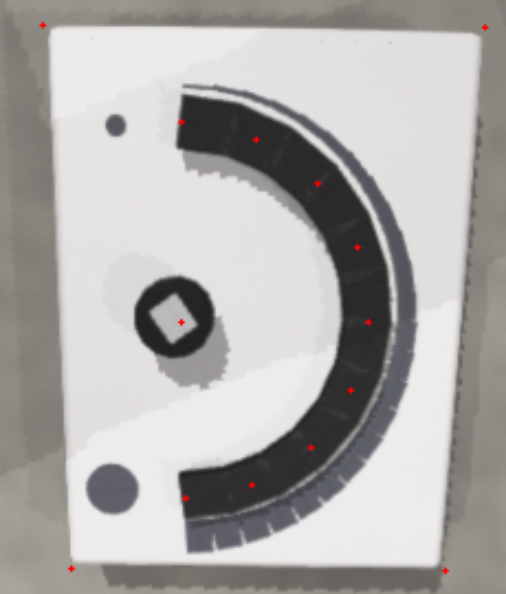

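>>> move_arm(
  rows=[
    {"slide": [40,-6.5,0],"rot": [0,0,0],"grip": 0},
    {"slide": [50,-8,10],"rot": [0,0,0],"grip": 0},
    {"slide": [29.6,-5,40],"rot": [0,0,0],"grip": 0},
    {"slide": [0,0,50],"rot": [0,0,0],"grip": 0},
    {"slide": [0,0,40],"rot": [0,0,0],"grip": 0},
    {"slide": [0,0,25],"rot": [0,0,0],"grip": 0},
    {"slide": [0,0,10],"rot": [0,0,0],"grip": 0},
    {"slide": [0,0,0],"rot": [0,0,0],"grip": 0},
    {"slide": [0,0,0],"rot": [0,0,0],"grip": 0},
  ],
)

```text
clock: 3.78
position: [0.5174, 0.2687, 0.0661]
tool_rot: [2.424, 1.997, 0.005]
contact_force: [0.5, 0.2, 0.3]
grip_width: 0.0
finger_force: 0.0
```

Run:
```python
from h import *
s=state();print(s['clock'],s['position'],s['contact_force'],s['joints'])
p=[0.5320033928133779, 0.19364356909657549, -0.19528205755766728]
M=R.from_rotvec(s['tool_rot']).as_matrix();print(M.round(4))
print("to start, tool mm",((toworld(p,arc([0]))[0]-s['position'])@M*1e3).round(1))
a=cv2.resize(snapshot("side")[150:350,190:390,::-1],None,fx=2,fy=2)
b=cv2.resize(snapshot("top")[180:330,220:370,::-1],(400,400))
cv2.imwrite("pics/ab.png",np.hstack([a,b]))
```

```text
3.775 [0.51738086 0.26866404 0.06613352] [0.48812934 0.19580895 0.30842114] [ 3.63936802e-01  2.25438401e-01 -5.02974787e-02  1.29195309e+00
  8.10289012e-06  2.12710165e+00]
[[ 0.1912  0.9816  0.0029]
 [ 0.9816 -0.1912  0.0011]
 [ 0.0016  0.0026 -1.    ]]
to start, tool mm [-0.8 -1.2 21.1]
```

View pics/ab.png

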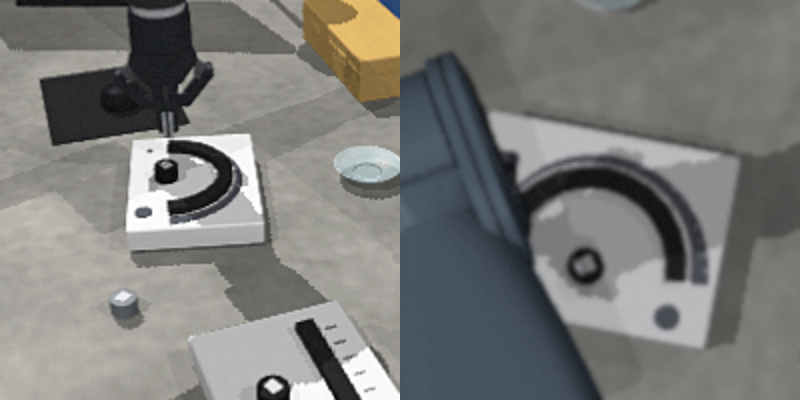

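The left half (side view) shows the closed fingertips just above the strip's low end at about (167,130), next to the small dot. In the right half (top view) the arm hides the start end, and the rest of the strip is clear. Lowering carefully.

>>> move_arm(
  rows=[
    {"slide": [-0.8,-1.2,5],"rot": [0,0,0],"grip": 0},
    {"slide": [0,0,4],"rot": [0,0,0],"grip": 0},
    {"slide": [0,0,2],"rot": [0,0,0],"grip": 0},
    {"slide": [0,0,0],"rot": [0,0,0],"grip": 0},
    {"slide": [0,0,0],"rot": [0,0,0],"grip": 0},
  ],
)

```text
clock: 4.5
position: [0.5149, 0.2677, 0.0533]
tool_rot: [2.424, 1.998, 0.0]
contact_force: [0.5, 0.2, 0.3]
grip_width: -0.0002
finger_force: 0.0
```

>>> move_arm(
  rows=[
    {"slide": [0,0,1],"rot": [0,0,0],"grip": 0},
    {"slide": [0,0,0],"rot": [0,0,0],"grip": 0},
  ],
)

```text
clock: 4.75
position: [0.515, 0.2678, 0.0525]
tool_rot: [2.424, 1.998, 0.001]
contact_force: [-0.3, -0.3, 1.5]
grip_width: -0.0003
finger_force: 0.4
```

>>> move_arm(
  rows=[
    {"slide": [0,0,1],"rot": [0,0,0],"grip": 0},
    {"slide": [0,0,0],"rot": [0,0,0],"grip": 0},
  ],
)

```text
clock: 5.0
position: [0.515, 0.2678, 0.0515]
tool_rot: [2.424, 1.998, 0.001]
contact_force: [-0.2, -0.1, 1.6]
grip_width: -0.0001
finger_force: 0.7
```

>>> move_arm(
  rows=[
    {"slide": [0,0,1],"rot": [0,0,0],"grip": 0},
    {"slide": [0,0,0],"rot": [0,0,0],"grip": 0},
  ],
)

```text
clock: 5.25
position: [0.515, 0.2678, 0.0505]
tool_rot: [2.424, 1.998, 0.001]
contact_force: [0.4, 0.3, 1.9]
grip_width: -0.0001
finger_force: 1.0
```

Contact came at TCP z ≈ 0.053, and the fingers are now about 2.5 mm in at 1.9 N. Working out the stroke increments.

```bash
cat > seg.py <<'E'
from h import *
import sys
a,b,n=float(sys.argv[1]),float(sys.argv[2]),int(sys.argv[3])
s=state();p=[0.5320033928133779, 0.19364356909657549, -0.19528205755766728]
M=R.from_rotvec(s['tool_rot']).as_matrix()
W=np.vstack([s['position'],toworld(p,arc(np.linspace(a,b,n+1)[1:],.050))])
print(s['clock'],s['position'],s['contact_force'])
print((np.diff(W,axis=0)@M*1e3).round(1).tolist())
print(((toworld(p,arc([a]))[0]-s['position'])@M*1e3).round(1))
E
python3 seg.py 0 .25 10
```

```text
5.25 [0.51496909 0.26776816 0.05046482] [0.37456333 0.31719678 1.90830618]
[[0.4, 6.6, 0.5], [-0.7, 5.5, 0.0], [-1.1, 5.4, 0.0], [-1.5, 5.3, 0.0], [-1.9, 5.2, 0.0], [-2.3, 5.0, 0.0], [-2.7, 4.8, 0.0], [-3.1, 4.6, 0.0], [-3.4, 4.3, 0.0], [-3.7, 4.0, 0.0]]
[0.6 1.1 5.5]
```

>>> move_arm(
  rows=[
    {"slide": [0.2,4.0,0.5],"rot": [0,0,0],"grip": 0},
    {"slide": [-0.5,8.1,0],"rot": [0,0,0],"grip": 0},
    {"slide": [-1.1,5.4,0],"rot": [0,0,0],"grip": 0},
    {"slide": [-1.5,5.3,0],"rot": [0,0,0],"grip": 0},
    {"slide": [-1.9,5.2,0],"rot": [0,0,0],"grip": 0},
    {"slide": [-2.3,5.0,0],"rot": [0,0,0],"grip": 0},
    {"slide": [-2.7,4.8,0],"rot": [0,0,0],"grip": 0},
    {"slide": [-3.1,4.6,0],"rot": [0,0,0],"grip": 0},
    {"slide": [-3.4,4.3,0],"rot": [0,0,0],"grip": 0},
    {"slide": [-3.7,4.0,0],"rot": [0,0,0],"grip": 0},
  ],
)

```text
clock: 6.5
position: [0.561, 0.2382, 0.0499]
tool_rot: [-2.424, -1.998, -0.0]
contact_force: [-1.0, 1.0, 4.0]
grip_width: 0.0001
finger_force: 1.2
```

```bash
python3 seg.py .25 .5 10
```

```text
6.5 [0.56104424 0.23817137 0.04987876] [-1.04046443  0.95986071  4.01419361]
[[-3.9, 3.4, -0.1], [-4.3, 3.4, -0.0], [-4.6, 3.0, -0.0], [-4.8, 2.7, -0.0], [-5.0, 2.3, -0.0], [-5.2, 1.9, -0.0], [-5.3, 1.5, -0.0], [-5.4, 1.1, -0.0], [-5.5, 0.6, -0.0], [-5.5, 0.2, -0.0]]
[ 0.2 -0.4  4.9]
```

>>> move_arm(
  rows=[
    {"slide": [-3.9,3.4,-0.2],"rot": [0,0,0],"grip": 0},
    {"slide": [-4.3,3.4,0],"rot": [0,0,0],"grip": 0},
    {"slide": [-4.6,3.0,0],"rot": [0,0,0],"grip": 0},
    {"slide": [-4.8,2.7,0],"rot": [0,0,0],"grip": 0},
    {"slide": [-5.0,2.3,0],"rot": [0,0,0],"grip": 0},
    {"slide": [-5.2,1.9,0],"rot": [0,0,0],"grip": 0},
    {"slide": [-5.3,1.5,0],"rot": [0,0,0],"grip": 0},
    {"slide": [-5.4,1.1,0],"rot": [0,0,0],"grip": 0},
    {"slide": [-5.5,0.6,0],"rot": [0,0,0],"grip": 0},
    {"slide": [-5.5,0.2,0],"rot": [0,0,0],"grip": 0},
  ],
)

```text
clock: 7.75
position: [0.5711, 0.1856, 0.0501]
tool_rot: [2.424, 1.998, 0.0]
contact_force: [0.1, 0.9, 2.9]
grip_width: 0.0002
finger_force: 1.2
```

```bash
python3 seg.py .5 .75 10
python3 - <<'E'
from h import *
c=calibration("top");im=snapshot("top")[:,:,::-1].copy()
p=[0.5320033928133779, 0.19364356909657549, -0.19528205755766728]
for q in proj(toworld(p,np.r_[arc(np.linspace(0,1,9)),[[-.08,.105,.035],[.08,.105,.035],[.08,-.105,.035],[-.08,-.105,.035]]]),c):cv2.circle(im,tuple(int(round(v)) for v in q),1,(0,0,255),-1)
cv2.imwrite("pics/t2.png",cv2.resize(im[200:330,220:370],None,fx=4,fy=4))
E
```

```text
7.75 [0.57114222 0.18555279 0.05010972] [0.09138822 0.85777372 2.9247505 ]
[[-5.1, -0.2, 0.1], [-5.5, -0.7, -0.0], [-5.4, -1.1, -0.0], [-5.3, -1.5, -0.0], [-5.2, -1.9, -0.0], [-5.0, -2.3, -0.0], [-4.8, -2.7, -0.0], [-4.6, -3.1, -0.0], [-4.3, -3.4, -0.0], [-4.0, -3.7, -0.0]]
[0.3 0.  5.1]
```

View pics/t2.png

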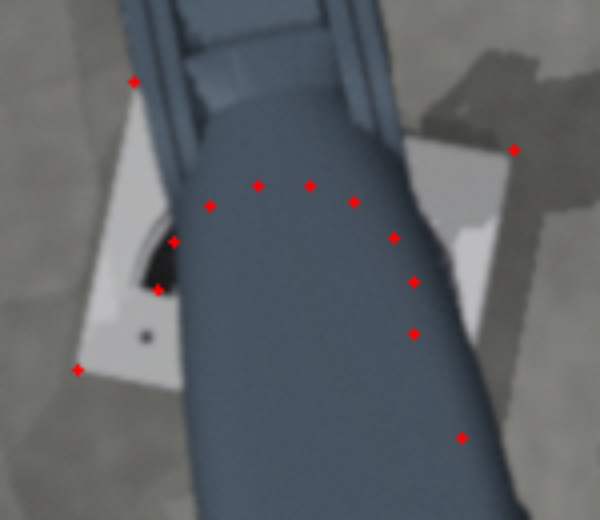

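The visible pad corners (134,82), (510,152) and (78,370) have not moved, so the stroke continues.

>>> move_arm(
  rows=[
    {"slide": [-5.1,-0.2,0],"rot": [0,0,0],"grip": 0},
    {"slide": [-5.5,-0.7,0],"rot": [0,0,0],"grip": 0},
    {"slide": [-5.4,-1.1,0],"rot": [0,0,0],"grip": 0},
    {"slide": [-5.3,-1.5,0],"rot": [0,0,0],"grip": 0},
    {"slide": [-5.2,-1.9,0],"rot": [0,0,0],"grip": 0},
    {"slide": [-5.0,-2.3,0],"rot": [0,0,0],"grip": 0},
    {"slide": [-4.8,-2.7,0],"rot": [0,0,0],"grip": 0},
    {"slide": [-4.6,-3.1,0],"rot": [0,0,0],"grip": 0},
    {"slide": [-4.3,-3.4,0],"rot": [0,0,0],"grip": 0},
    {"slide": [-4.0,-3.7,0],"rot": [0,0,0],"grip": 0},
  ],
)

```text
clock: 9.05
position: [0.5412, 0.1413, 0.0501]
tool_rot: [2.424, 1.998, 0.0]
contact_force: [0.9, 1.4, 2.1]
grip_width: -0.0002
finger_force: 1.2
```

```bash
python3 seg.py .75 1 10
```

```text
9.05 [0.54123013 0.14129929 0.05009183] [0.91890552 1.41189339 2.07973039]
[[-3.7, -3.8, 0.1], [-3.4, -4.3, -0.0], [-3.0, -4.6, -0.0], [-2.7, -4.8, -0.0], [-2.3, -5.0, -0.0], [-1.9, -5.2, -0.0], [-1.5, -5.3, -0.0], [-1.1, -5.4, -0.0], [-0.6, -5.5, -0.0], [-0.2, -5.5, -0.0]]
[0.1 0.3 5.1]
```

>>> move_arm(
  rows=[
    {"slide": [-3.7,-3.8,0],"rot": [0,0,0],"grip": 0},
    {"slide": [-3.4,-4.3,0],"rot": [0,0,0],"grip": 0},
    {"slide": [-3.0,-4.6,0],"rot": [0,0,0],"grip": 0},
    {"slide": [-2.7,-4.8,0],"rot": [0,0,0],"grip": 0},
    {"slide": [-2.3,-5.0,0],"rot": [0,0,0],"grip": 0},
    {"slide": [-1.9,-5.2,0],"rot": [0,0,0],"grip": 0},
    {"slide": [-1.5,-5.3,0],"rot": [0,0,0],"grip": 0},
    {"slide": [-1.1,-5.4,0],"rot": [0,0,0],"grip": 0},
    {"slide": [-0.6,-5.5,0],"rot": [0,0,0],"grip": 0},
    {"slide": [-0.2,-5.5,0],"rot": [0,0,0],"grip": 0},
  ],
)

```text
clock: 10.3
position: [0.4887, 0.131, 0.05]
tool_rot: [2.424, 1.998, -0.0]
contact_force: [1.4, -0.5, 2.6]
grip_width: -0.0003
finger_force: 1.2
```

```bash
python3 seg.py 1 1 1
python3 - <<'E'
from h import *
a=cv2.resize(snapshot("side")[190:300,220:360,::-1],None,fx=4,fy=4)
cv2.imwrite("pics/s3.png",a)
E
```

```text
10.3 [0.48868485 0.13097272 0.05002762] [ 1.40500074 -0.54403796  2.61590478]
[[-0.1, 0.3, 0.0]]
[-0.1  0.3  5. ]
```

View pics/s3.png

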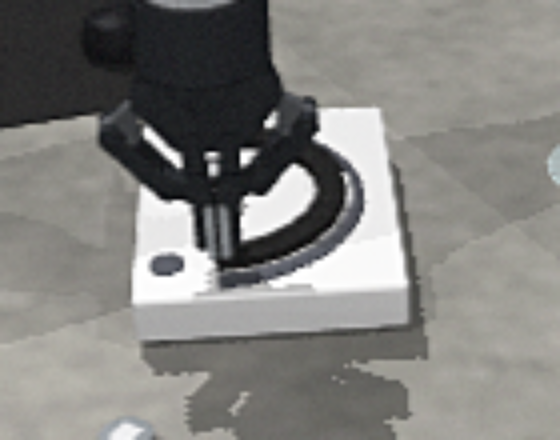

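The fingertips, at about (220,250) in the crop, rest on the strip's end by the large dot (167,265). I'll let it settle, then hand in.

>>> move_arm(
  rows=[
    {"slide": [0,0,0],"rot": [0,0,0],"grip": 0},
    {"slide": [0,0,0],"rot": [0,0,0],"grip": 0},
    {"slide": [0,0,0],"rot": [0,0,0],"grip": 0},
  ],
)

```text
clock: 10.72
position: [0.4881, 0.131, 0.0495]
tool_rot: [-2.423, -1.997, 0.003]
contact_force: [-2.2, -0.4, 3.0]
grip_width: -0.0001
finger_force: 1.3
```

```bash
python3 -c "
from plant import *
s=state();print(s['position'],s['contact_force']);print(close_job())"
```

```text
[0.48806268 0.13102984 0.04952397] [-2.15934678 -0.42131427  3.0126994 ]
the job is handed in; nothing more can be done
None
```

I ran the fingertips along the curved strip in one light, unbroken stroke, about 3 mm deep by fingertip height, from the small dot to the large dot, and handed the job in at about 10.7 s with them still resting there; the hand-in returned no verdict.

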